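# Slide the spacer to the drawer's open edge and lay it on the flange

### The job

The thin flat spacer ring lies too low on the drawer bottom to be gripped there: without lifting it, slide it over the bottom, through the one free gap between the valve and the clamp and the side walls, until most of its tab sticks out past the drawer's open front edge. Then grip the tab, lift the spacer off and lower it, not drop it, flat onto the blue pipe flange so that the two rims line up to within about a centimetre, and let go. Leave the other fittings where they lie (a nudge of a centimetre is all right).

Things in the scene. Friction and masses are not known exactly. Their poses are not given: they have to be found in the camera images.
- drawer_edge (a point): Middle of the open front edge of an oak drawer, on the top face of the drawer bottom, 100 mm above the bench. x axis level into the drawer, away from the robot; y along the edge to the left; z up. In this frame the flat bottom spans x 0 to 440, y -220 to 220 mm; side walls 45 mm high. The valve and clamp lie in two of three places, y about -150, 0, 150 mm, x about 41 mm; the third is free.
- drawer: The same drawer, fixed half out of its chest; origin on the bench 100 mm below the edge point, same axes. The chest covers it from x = 345 mm on, its top 225 mm above the bench. The bottom is 12 mm thick; below it the let-down front hangs at x 4 to 16 mm, with a thin handle 60 mm and more below the edge reaching 16 mm out. A dark flat stain on the bottom marks the free place.
- spacer_ring (a point): Thin flat aluminium pipe spacer, 4 mm thick, 0.12 to 0.21 kg, loose on the drawer bottom: a ring of 110 mm outer and 60 mm inner diameter (open hole, wide enough for shut fingertips) with a flat tab 32 mm wide. This point: centre of the ring, half-way up. The tab points along -x of this frame, from the ring's rim to 105 mm from the centre, its last 22 mm red; z up.
- spacer_tab (a point): Point on the spacer's tab 80 mm from the ring's centre, half-way up the 4 mm, same axes; a good place to grip across the 32 mm width.
- spacer: The same spacer; origin 2 mm below the ring's centre, same axes. At the start the ring's centre is about 205 mm in from the edge, the tab towards the edge within about 30 degrees. Centre of mass about 16 mm from the ring's centre towards the tab; it does not tip while the ring's centre is 40 mm or more inside the edge. Friction on the bottom 0.5 to 0.7.
- flange_top (a point): Centre of the top face of the blue upright pipe end, fixed on the bench left or right of the drawer: a flat round flange of 110 mm diameter, 14 mm thick, its face 150 mm above the bench (a dark disc 60 mm across marks the bore, the face is flat there); the pipe below is 68 mm thick. z up.
- valve_mid (a point): Green ball valve, 0.45 kg, loose, lying on the drawer bottom by the front edge: 84 mm long along its y axis, 44 mm wide, 49 mm high with its lever, which reaches 58 mm along +y from this point, the middle of its body, 22 mm above its underside. Leave alone.
- clamp_mid (a point): Steel T-bolt clamp, 0.2 kg, loose, lying flat by the front edge: a band of 72 mm diameter, 20 mm high, with a dark T-bolt with a square head along one side; it reaches 44 mm from this point to either side along its x axis and 39 mm along its y axis. The point is in its middle, 10 mm up. Leave alone.
- plug_mid (a point): Dark cast iron pipe plug, 50 mm diameter, 41 mm high with its square head, loose, at the back of the open part, about 309 mm in from the edge. This point is on its axis, 20 mm up. Leave alone.
- nut0_mid (a point): Brass compression nut, hexagon about 42 mm across corners, 22 mm high, loose, at the back of the open part, about 309 mm in from the edge. This point is on its axis, 11 mm up. Leave alone.
- nut1_mid (a point): Brass compression nut, hexagon about 42 mm across corners, 22 mm high, loose, at the back of the open part, about 309 mm in from the edge. This point is on its axis, 11 mm up. Leave alone.
- nut2_mid (a point): Brass compression nut, hexagon about 42 mm across corners, 22 mm high, loose, at the back of the open part, about 309 mm in from the edge. This point is on its axis, 11 mm up. Leave alone.
- bin: Orange open stock bin, 130 x 110 mm and 70 mm high, fixed on the bench on the side opposite the flange; origin at the middle of its underside. Not needed.
Mind the look-alikes: they are no part of the job. Several things look just like the part that bears flange_top: the one meant starts nearest to the robot's base.

How it is judged:
On the way, in this order (a step that is already met when the one before it is completed fails the run):
1. the spacer lies flat on the drawer bottom with the middle of its tab (the point 80 mm from the ring's centre) at least 5 mm outside the front edge (x of spacer_tab in the frame of drawer_edge below -0.005 m and angle between spacer_ring's own z axis and vertical below 0.06 rad and z of spacer_ring in the frame of drawer_edge between -0.003 and 0.006 m), for 0.2 s.
2. the spacer is lifted 20 mm or more off the drawer bottom (z of spacer_ring in the frame of drawer_edge above 0.022 m), for 0.1 s.
At the end, for the whole second after the job is handed in: The spacer rests flat (within 3.4 degrees) on the flange's face, its ring centred on the flange within 12 mm, released and at rest; the valve, clamp, plug and nuts each lie within 25 mm of where they started (horizontal distance between spacer_ring and flange_top below 0.012 m and z of spacer_ring in the frame of flange_top between -0.002 and 0.006 m and angle between spacer_ring's own z axis and vertical below 0.06 rad and linear speed of spacer below 0.02 m/s and distance of each of valve_mid, clamp_mid, plug_mid, nut0_mid, nut1_mid, nut2_mid from where it was at the start of the episode below 0.025 m); the robot touches nothing.
It fails at once if the spacer is lifted (10 to 40 mm) off the drawer bottom while the middle of its tab is still inside the drawer (x of spacer_tab in the frame of drawer_edge above 0 m and z of spacer_ring in the frame of drawer_edge between 0.012 and 0.042 m and y of spacer_ring in the frame of drawer_edge between -0.2 and 0.2 m).
It fails at once if the spacer is dropped: let go more than 12 mm above the flange's face (contact force between the fingers and spacer below 0.05 N and z of spacer_ring in the frame of flange_top above 0.014 m and horizontal distance between spacer_ring and flange_top below 0.1 m).
It fails at once if the valve, clamp, plug or a nut is moved by more than 25 mm (distance of any of valve_mid, clamp_mid, plug_mid, nut0_mid, nut1_mid, nut2_mid from where it was at the start of the episode above 0.025 m).
It also fails if it takes over 67 s, if anything falls off the work surface, if the arm or the gripper's body presses on something with over 40 N, if the wrist force passes 120 N, or if a joint passes its speed limit or range.

### The arm

A 6-joint arm with a two-finger parallel gripper is mounted at the origin on the work surface. World frame = base frame: x ahead of the robot, y to its left, z up, the work surface at z = 0. Lengths are in m, angles in rad, forces in N, time in s.
With the tool pointing down it reaches from about 0.35 to 0.95 m from the base axis. Payload 17.4 kg.
Tool frame: the origin (TCP) lies midway between the tips of the shut fingers; the grasp point (between the pads) lies bot.grasp_offset behind it (bot.grasp_offset is the distance from the TCP to the grasp point, in m); z points along the fingers, y is the direction in which the jaws open and shut (so a half turn about z gives the same grasp; the last joint's range is limited). The gripper opens to 93 mm and grips with 3 to 60 N. Pads are 15 mm wide; open, the fingers measure 128 mm over their backs; the gripper's body (75 mm by 188 mm) begins 65 mm behind the grasp point.
Start: joints at [-1.308, 0.116, 1.442, -0, 1.584, -0.038], TCP at [0.2, -0.645, 0.219] pointing down, gripper open.
Joint ranges: [-2.83, 2.83], [-0.83, 2.19], [0.07, 2.5], [-1.14, 4.28], [0.01, 3], [-2.97, 2.97]. Speed limits (rad/s): [1.89, 1.89, 2.22, 3.14, 3.14, 3.14].

### API

Orientations are given as a 3x3 rotation matrix whose columns are the frame's x, y, z axes.
In Python, from workcell import bot gives the robot as it stands. The module is installed in compiled form; this text tells all that it offers.
- The arm moves only by the shell command python3 -m jog 'ROWS' [FORCE]. ROWS is JSON, a list of rows, each an object with "travel": the shift along the tool's x, y, z in m, a list of three; "turn": the turn, a rotation vector about the tool's x, y, z in rad, a list of three; "claw": the opening in per cent of the stroke, from 0 (shut) to 100 (fully open). In form: [{"travel": [tx, ty, tz], "turn": [rx, ry, rz], "claw": claw}, ...]. A call has 1 to 8 rows; each row shifts and turns the commanded pose from where the row before left it, along the tool's axes as they then stand; what a row does not reach is not made up. A row lasts 1/8 s, in which the tool goes at most 62.5 mm and 10.7 degrees, less where a joint would pass 70% of its speed; a pose out of reach is approached as far as the arm can. A call is refused whole if a number of a shift passes 0.0625 or a number of a turn 0.188, either way. A call with a gripper value outside its range is refused whole. The fingers move at their own pace and stop on an object; FORCE is the grip in N (left out, the last holds). Time passes only in rows, so rows that do not move let the fingers close. It gives the time, the measured TCP pose, the force and the opening at its end, in the units of the state.
- bot.read_state(): the state, without advancing time (a new reading comes with each control period).
- bot.get_image(name): name is "scene" or "top" or "wrist"; returns the picture (384x512x3 uint8, red, green, blue); there is no depth.
- bot.get_calibration(name): a dict with "fx", "fy", "cx", "cy" (pixels), "origin" and "orientation" of the camera in the world. Camera axes: x right, y down, z forward; pixel columns grow to the right and rows downward; lengths in m; the calibration is good to about 2 mm. A picture is of the moment at which its call begins: read the wrist's pose just before it. get_calibration takes no time and is no camera call; for the wrist camera it gives the pose at the moment of the call.
- bot.sign_off(): hands the job in, once; it reports no verdict.
Trained networks look in the newest picture that a camera, given by its name, has taken for a name from the list of things; names that differ only in an ending like _2 or _b are one class to them, and where a whole thing is asked for, a point or a joint stands for the part that bears it (a point fixed in the world has none). Each returns a list of dicts, best first, with "confidence" (0 to 1); they miss things now and then, are a little off and sometimes report something else, mostly with a low value. They report only what shows in the picture. A call takes as long as a camera call. They do not tell look-alikes from the thing itself.
- bot.look_for(name, camera): "rect" ([left, top, right, bottom] in pixels, round what is visible of it).
- bot.tip_of(name, camera): "position" ([row, column] in pixels: a listed point, or the origin of a listed thing).
The state is a dict: "time_s": time; "joints": joint angles; "joint_vel": joint speeds; "joint_efforts": joint torques, N m; "tool_pos": TCP position; "orientation": TCP orientation; "force": force on the tool from outside, world axes, zero at the start; "ft_torque": the same for the moment, N m; "finger_gap": finger opening in m.
Only numpy, scipy, OpenCV 4.12 (cv2) and the standard library are available. Lean on these libraries where they do the work, as an engineer would, in place of code of your own. Each camera call takes 0.05 s, during which the arm holds its last target. There are 200 camera calls.

## Working session

There is one attempt and no reset: what is moved stays moved. The work goes in short steps, Python scripts to look and compute and a shell command to move; the robot and the scene stay as the last step left them, time stands still between calls to the robot, and variables do not carry over. Pictures are saved under pics/ and viewed, about 8 in all and at most 12, crops included, and the job is handed in when it is done.

```bash
mkdir -p pics
cat > h.py <<'E'
import numpy as np, cv2
from workcell import bot
def save(cam,fn,crop=None,s=1):
    im=bot.get_image(cam)
    o=im[...,::-1]
    if crop: o=o[crop[1]:crop[3],crop[0]:crop[2]]
    cv2.imwrite('pics/'+fn,cv2.resize(o,None,fx=s,fy=s,interpolation=cv2.INTER_CUBIC)); return im
def ray(cam,rc,z,c=None):
    c=c or bot.get_calibration(cam)
    d=np.array(c['orientation'])@np.array([(rc[1]-c['cx'])/c['fx'],(rc[0]-c['cy'])/c['fy'],1])
    o=np.array(c['origin']); return o+d*(z-o[2])/d[2]
def proj(cam,p,c=None):
    c=c or bot.get_calibration(cam)
    q=np.array(c['orientation']).T@(np.array(p)-c['origin']); return [c['fy']*q[1]/q[2]+c['cy'],c['fx']*q[0]/q[2]+c['cx']]
E
python3 - <<'E'
from h import *
np.set_printoptions(precision=3,suppress=True)
s=bot.read_state();print(s['time_s'],s['tool_pos'],s['orientation'],s['finger_gap'],bot.grasp_offset)
a=save('scene','s0.png');b=save('top','t0.png')
H={'drawer_edge':.1,'spacer_ring':.102,'spacer_tab':.102,'flange_top':.15,'valve_mid':.122,'clamp_mid':.11}
for cam in('top','scene'):
  print(cam,bot.get_calibration(cam)['origin'])
  for n,z in H.items():
    for d in bot.tip_of(n,cam)[:4]: print(n,np.round(d['position'],1),round(d['confidence'],2),ray(cam,d['position'],z))
cv2.imwrite('pics/a.png',np.hstack([cv2.resize(a,None,fx=.78,fy=.78),cv2.resize(b,None,fx=.78,fy=.78)])[...,::-1])
E
```

```text
0.0 [ 0.2   -0.644  0.218] [[ 0.955  0.296 -0.   ]
 [ 0.296 -0.955  0.001]
 [ 0.    -0.001 -1.   ]] 0.0932944846046645 0.0188
top [0.408 0.08  1.378]
drawer_edge [246.6 292.6] 0.77 [ 0.454 -0.013  0.1  ]
spacer_ring [170.4 312.1] 0.61 [ 0.671 -0.076  0.102]
spacer_ring [245.9 289.5] 0.55 [ 0.456 -0.005  0.102]
spacer_tab [198.4 307.5] 0.76 [ 0.59  -0.06   0.102]
spacer_tab [133.5 264.9] 0.36 [0.784 0.058 0.102]
flange_top [245.9 142.7] 0.84 [0.461 0.396 0.15 ]
flange_top [181.1 169.8] 0.64 [0.638 0.325 0.15 ]
flange_top [237.3  82.2] 0.61 [0.487 0.562 0.15 ]
valve_mid [222.6 344.7] 0.65 [ 0.517 -0.159  0.122]
valve_mid [229.  290.4] 0.27 [ 0.502 -0.007  0.122]
clamp_mid [227.6 292.2] 0.68 [ 0.507 -0.013  0.11 ]
scene [ 1.09  -0.548  1.052]
drawer_edge [191.3 195.3] 0.67 [ 0.45  -0.019  0.1  ]
spacer_ring [242.7 236.2] 0.75 [ 0.661 -0.087  0.102]
spacer_tab [222.8 221.1] 0.63 [ 0.586 -0.061  0.102]
flange_top [138.9 311.7] 0.72 [0.627 0.334 0.15 ]
flange_top [110.9 280. ] 0.7 [0.467 0.386 0.15 ]
flange_top [228.9 172.6] 0.68 [ 0.524 -0.177  0.15 ]
flange_top [ 88.5 312. ] 0.66 [0.486 0.557 0.15 ]
valve_mid [226.8 173.9] 0.95 [ 0.504 -0.158  0.122]
clamp_mid [194.1 209.3] 0.71 [ 0.496 -0.008  0.11 ]
```

View pics/a.png

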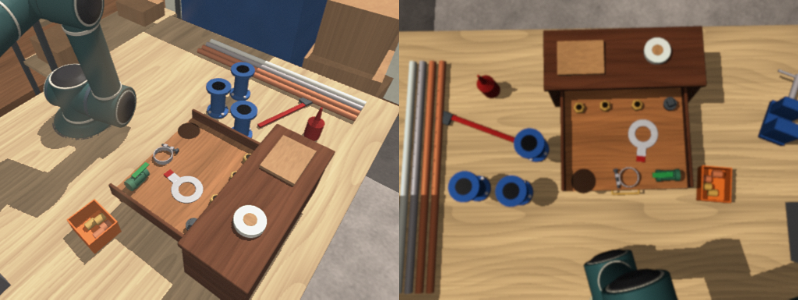

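Top view: the three blue flange look-alikes are at about (row 246, col 143), (181,170) and (237,82). The first fits, being nearest the base (0.61 m against 0.72 and 0.74). The stain at about (232,236) marks the free gap on the left. The clamp is in the middle and the valve on the right.

Run:
```python
from h import *
b=save('top','t1.png',(60,110,380,260),2.5)
```

```text
(no output)
```

View pics/t1.png

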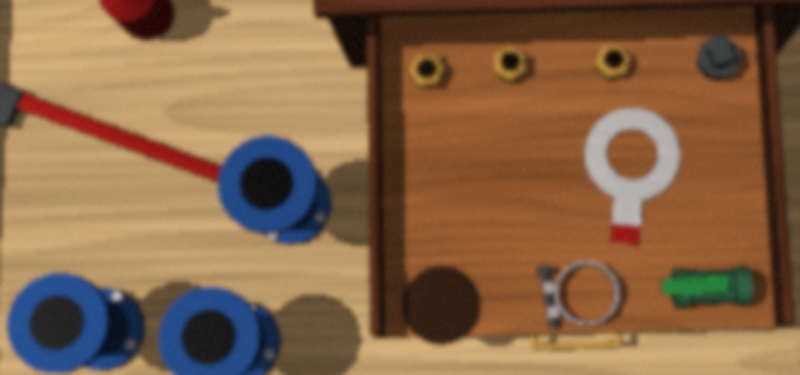

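The crop confirms the flange at crop (210,335), nearest the robot. It also shows the stain at (442,305), the ring at (632,153), and the red tab end at (626,235) pointing to the edge and slightly left. Next I measure these precisely.

Run:
```python
from h import *
np.set_printoptions(precision=4,suppress=True)
b=cv2.imread('pics/t0.png')
hsv=cv2.cvtColor(b,cv2.COLOR_BGR2HSV)
def blob(m,box):
    z=np.zeros(m.shape,np.uint8);x0,y0,x1,y1=box;z[y0:y1,x0:x1]=m[y0:y1,x0:x1];ys,xs=np.nonzero(z);return xs,ys
S=hsv[...,1];V=hsv[...,2];Hh=hsv[...,0]
c=bot.get_calibration('top')
# ring
m=((S<70)&(V>120)).astype(np.uint8)
xs,ys=blob(m,(285,148,340,193))
(cx,cy),r=cv2.minEnclosingCircle(np.c_[xs,ys].astype(np.float32)); 
print('ring',cx,cy,r,'r m',r/c['fx']*1.276,ray('top',(cy,cx),.104,c))
xs,ys=blob(((S>150)&((Hh<6)|(Hh>174))).astype(np.uint8),(295,195,325,212)); print('red',xs.mean(),ys.mean(),len(xs),ray('top',(ys.mean(),xs.mean()),.104,c))
xs,ys=blob((V<60).astype(np.uint8),(218,212,255,250)); print('stain',xs.mean(),ys.mean(),ray('top',(ys.mean(),xs.mean()),.1,c), xs.min(),xs.max(),ys.min(),ys.max())
# blue flange top
m=((Hh>100)&(Hh<125)&(S>120)).astype(np.uint8)
for box in[(118,220,168,260)]:
    xs,ys=blob((V<60).astype(np.uint8),(128,230,158,256));print('bore',xs.mean(),ys.mean(),len(xs),ray('top',(ys.mean(),xs.mean()),.15,c))
# edge pts from crop view
for p in[(410,334),(530,334),(660,330),(770,327)]: print('edge',p,ray('top',(110+p[1]/2.5,60+p[0]/2.5),.1,c))
for p in[(403,100),(403,300),(408,330),(765,60),(773,200),(776,320)]: print('side',p,ray('top',(110+p[1]/2.5,60+p[0]/2.5),.1,c))
for p in[(427,68),(511,62),(614,62)]: print('nut',p,ray('top',(110+p[1]/2.5,60+p[0]/2.5),.122,c))
print('plug',ray('top',(110+57/2.5,60+720/2.5),.141,c))
```

```text
ring 312.0 173.0 20.24855613708496 r m 0.05731360666205432 [ 0.6634 -0.075   0.104 ]
red 309.77272727272725 203.4848484848485 66 [ 0.575  -0.0655  0.104 ]
stain 235.4402985074627 231.4686567164179 [0.4993 0.1472 0.1   ] 220 250 218 245
bore 143.08923076923077 244.3446153846154 325 [0.4652 0.3955 0.15  ]
edge (410, 334) [0.4657 0.1798 0.1   ]
edge (530, 334) [0.4633 0.0444 0.1   ]
edge (660, 330) [ 0.4653 -0.1023  0.1   ]
edge (770, 327) [ 0.4665 -0.2264  0.1   ]
side (403, 100) [0.7372 0.1865 0.1   ]
side (403, 300) [0.5042 0.1876 0.1   ]
side (408, 330) [0.4702 0.1821 0.1   ]
side (765, 60) [ 0.7776 -0.2375  0.1   ]
side (773, 200) [ 0.6115 -0.2378  0.1   ]
side (776, 320) [ 0.4743 -0.2336  0.1   ]
nut (427, 68) [0.7689 0.1568 0.122 ]
nut (511, 62) [0.7742 0.0601 0.122 ]
nut (614, 62) [ 0.772  -0.0584  0.122 ]
plug [ 0.7702 -0.1766  0.141 ]
```

```bash
python3 -m jog '[{"travel":[0.044,-0.029,-0.01],"turn":[0,0,0],"claw":100},{"travel":[0.044,-0.029,-0.01],"turn":[0,0,0],"claw":0},{"travel":[0.044,-0.029,-0.01],"turn":[0,0,0],"claw":0},{"travel":[0.044,-0.029,-0.01],"turn":[0,0,0],"claw":0},{"travel":[0.044,-0.029,-0.01],"turn":[0,0,0],"claw":0},{"travel":[0.044,-0.029,-0.01],"turn":[0,0,0],"claw":0},{"travel":[0.044,-0.029,-0.01],"turn":[0,0,0],"claw":0},{"travel":[0.044,-0.029,-0.01],"turn":[0,0,0],"claw":0}]' 10
python3 -m jog '[{"travel":[0.044,-0.029,0],"turn":[0,0,0],"claw":0},{"travel":[0.044,-0.029,0],"turn":[0,0,0],"claw":0},{"travel":[0.044,-0.029,0],"turn":[0,0,0],"claw":0},{"travel":[0,0,0],"turn":[0,0,0.136],"claw":0},{"travel":[0,0,0],"turn":[0,0,0.136],"claw":0},{"travel":[0,0,0],"turn":[0,0,0.136],"claw":0},{"travel":[0,0,0],"turn":[0,0,0],"claw":0}]'
python3 - <<'E'
from h import *
np.set_printoptions(precision=4,suppress=True)
s=bot.read_state();c=bot.get_calibration('wrist')
save('wrist','w1.png')
print(s['time_s'],s['tool_pos'],s['orientation'],s['finger_gap'],s['joints'],c['origin'],c['orientation'])
for n,z in {'spacer_ring':.102,'spacer_tab':.102}.items():
    for d in bot.tip_of(n,'wrist')[:3]: print(n,np.round(d['position'],1),round(d['confidence'],2),ray('wrist',d['position'],z,c))
E
```

```text
time_s: 1.75
tool_pos: [0.4683, -0.3173, 0.2992]
orientation: [[0.955, 0.296, 0.0], [0.296, -0.955, -0.0], [0.0, 0.0, -1.0]]
force: [0.1, -0.6, -0.2]
finger_gap: 0.0276
time_s: 2.62
tool_pos: [0.5677, -0.1966, 0.2987]
orientation: [[0.994, -0.106, 0.0], [-0.106, -0.994, -0.0], [0.0, 0.0, -1.0]]
force: [0.0, -0.7, -0.1]
finger_gap: 0.0005
2.625 [ 0.5677 -0.1966  0.2987] [[ 0.9943 -0.1062  0.    ]
 [-0.1062 -0.9943 -0.    ]
 [ 0.      0.     -1.    ]] 0.00048053330680142303 [-0.3758 -0.0551  1.4884 -0.      1.7083  1.3014] [ 0.6455 -0.2051  0.464 ] [[-0.1052 -0.9542 -0.2802]
 [-0.9945  0.1012  0.0289]
 [ 0.0008  0.2817 -0.9595]]
spacer_ring [227.  162.8] 0.32 [ 0.5026 -0.0573  0.102 ]
spacer_tab [167.8 155.7] 0.86 [ 0.5861 -0.0648  0.102 ]
```

View pics/w1.png

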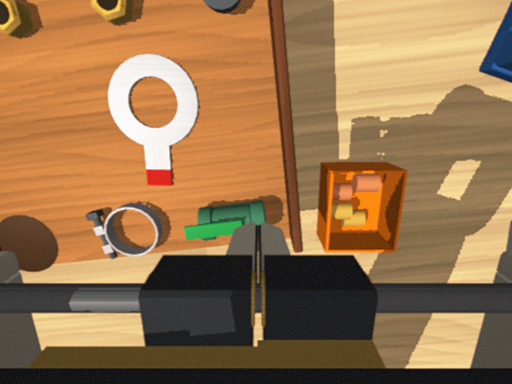

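The wrist view shows the ring centred near (row 100, col 153) with its red tab end at (177,159). The drawer edge runs from about (20,266) to (290,252), with the clamp at (229,132) and the stain at (243,25).

```bash
cat > ringfit.py <<'E'
from h import *
np.set_printoptions(precision=4,suppress=True)
def ring(fn,c,box,cam='wrist',z=.104,fp=None):
    # fit ring pose (x,y,yaw) to white+red mask by model mask distance
    from scipy.optimize import minimize
    b=cv2.imread(fn);hsv=cv2.cvtColor(b,cv2.COLOR_BGR2HSV)
    H,S,V=[hsv[...,i].astype(int) for i in range(3)]
    m=((S<60)&(V>130))|((S>150)&((H<5)|(H>175))&(V>120))
    x0,y0,x1,y1=box;k=np.zeros(m.shape,bool);k[y0:y1,x0:x1]=m[y0:y1,x0:x1]
    k=cv2.GaussianBlur(k.astype(np.float32),(0,0),1.0)
    t=np.linspace(0,2*np.pi,60)
    out=np.r_[np.c_[np.cos(t),np.sin(t)]*.055];inn=np.c_[np.cos(t),np.sin(t)]*.03
    tab=np.array([[-.05,.016],[-.105,.016],[-.105,-.016],[-.05,-.016]])
    def model(p):
        R=np.array([[np.cos(p[2]),-np.sin(p[2])],[np.sin(p[2]),np.cos(p[2])]])
        im=np.zeros(m.shape,np.uint8)
        def pts(q): 
            w=q@R.T+p[:2]; return np.array([proj(cam,[a,d,z],c)[::-1] for a,d in w])
        for q,v in((out,255),(tab,255),(inn,0)): cv2.fillPoly(im,[np.round(pts(q)*16).astype(np.int32)],v,shift=4)
        return cv2.GaussianBlur(im.astype(np.float32)/255,(0,0),1.0)
    f=lambda p:((model(p)-k)**2).sum()
    r=minimize(f,fp,method='Nelder-Mead',options=dict(initial_simplex=np.array(fp)+np.array([[0,0,0],[.01,0,0],[0,.01,0],[0,0,.15]]),xatol=1e-5,fatol=.01))
    return r.x,r.fun,k.sum()
E
python3 - <<'E'
from ringfit import *
c=bot.get_calibration('wrist')
print(ring('pics/w1.png',c,(95,45,210,190),fp=[.667,-.075,-.1]))
for p in[(10,272),(60,266),(120,262),(290,252)]: print('edge',ray('wrist',p[::-1],.1,c))
for p in[(244,25)]: print('stain',ray('wrist',p,.1,c))
for p in[(286,60),(292,150),(297,245)]: print('wall top inner/outer',ray('wrist',(p[1],p[0]),.145,c))
print('bolt',ray('wrist',(233,100),.11,c),'bandL',ray('wrist',(230,88),.11,c))
ct=bot.get_calibration('top')
print(ring('pics/t0.png',ct,(285,145,345,212),cam='top',fp=[.667,-.075,-.1]))
E
```

```text
(array([ 0.6662, -0.0789, -0.124 ]), np.float64(105.3618392944336), np.float32(5578.0))
edge [0.4542 0.1811 0.1   ]
edge [0.4563 0.1049 0.1   ]
edge [0.4536 0.0161 0.1   ]
edge [ 0.4441 -0.2312  0.1   ]
stain [0.496  0.1439 0.1   ]
wall top inner/outer [ 0.6911 -0.2396  0.145 ]
wall top inner/outer [ 0.5971 -0.2393  0.145 ]
wall top inner/outer [ 0.4779 -0.2373  0.145 ]
bolt [0.5056 0.0266 0.11  ] bandL [0.5116 0.0417 0.11  ]
(array([ 0.6675, -0.0761, -0.1086]), np.float64(39.71162796020508), np.float32(948.00006))
```

```bash
python3 -m jog '[{"travel":[0.0287,-0.043,0],"turn":[0,0,0],"claw":0},{"travel":[0.0287,-0.043,0],"turn":[0,0,0],"claw":0},{"travel":[0.0287,-0.043,0],"turn":[0,0,0],"claw":0},{"travel":[0,0,0.055],"turn":[0,0,0],"claw":0},{"travel":[0,0,0.055],"turn":[0,0,0],"claw":0},{"travel":[0,0,0.05],"turn":[0,0,0],"claw":0},{"travel":[0,0,0.02],"turn":[0,0,0],"claw":0},{"travel":[0,0,0],"turn":[0,0,0],"claw":0}]' 10
python3 - <<'E'
from h import *
save('scene','s2.png',(180,180,300,300),4)
E
```

```text
time_s: 3.78
tool_pos: [0.667, -0.0776, 0.1184]
orientation: [[0.994, -0.106, -0.001], [-0.106, -0.994, 0.0], [-0.001, -0.0, -1.0]]
force: [0.4, 0.2, 0.6]
finger_gap: 0.0002
```

View pics/s2.png

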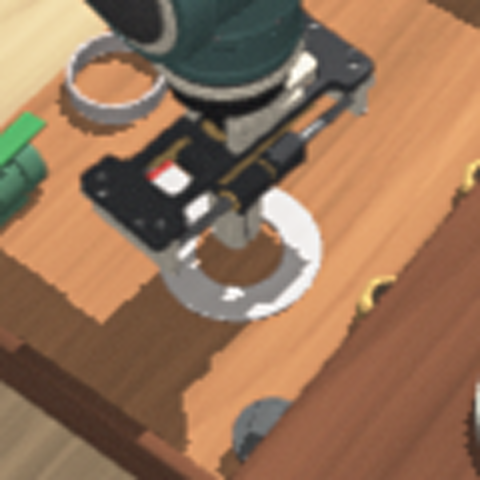

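The shut fingers hang over the middle of the hole, at about (240,235) in the crop. I'll go down into it and spread them against the inner rim.

```bash
python3 -m jog '[{"travel":[0,0,0.01],"turn":[0,0,0],"claw":0},{"travel":[0,0,0.0065],"turn":[0,0,0],"claw":0},{"travel":[0,0,0],"turn":[0,0,0],"claw":15},{"travel":[0,0,0],"turn":[0,0,0],"claw":40},{"travel":[0,0,0],"turn":[0,0,0],"claw":40},{"travel":[0,0,0],"turn":[0,0,0],"claw":40},{"travel":[0,0,0],"turn":[0,0,0],"claw":40}]' 8
```

```text
time_s: 4.7
tool_pos: [0.6672, -0.0776, 0.1022]
orientation: [[0.994, -0.107, 0.0], [-0.107, -0.994, 0.0], [0.0, -0.0, -1.0]]
force: [0.1, 0.7, -0.0]
finger_gap: 0.037
```

```bash
python3 -m jog '[{"travel":[0,0,0],"turn":[0,0,0],"claw":48},{"travel":[0,0,0],"turn":[0,0,0],"claw":54},{"travel":[0,0,0],"turn":[0,0,0],"claw":60},{"travel":[0,0,0],"turn":[0,0,0],"claw":60},{"travel":[0,0,0],"turn":[0,0,0],"claw":60},{"travel":[0,0,0],"turn":[0,0,0],"claw":60}]' 8
python3 - <<'E'
from h import *
save('scene','s3.png',(180,180,300,300),4)
E
```

```text
time_s: 5.45
tool_pos: [0.6672, -0.0776, 0.1023]
orientation: [[0.994, -0.107, 0.0], [-0.107, -0.994, -0.0], [0.0, 0.0, -1.0]]
force: [0.5, -1.9, 3.3]
finger_gap: 0.0477
```

View pics/s3.png

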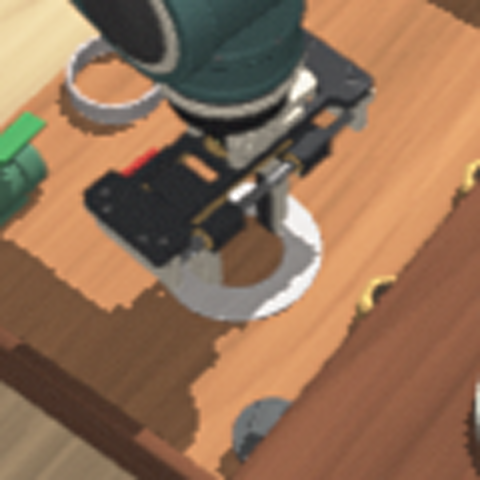

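The fingers stopped at 47.7 mm inside the rim, as intended. I'll square the spacer up and slide it left.

```bash
python3 -m jog '[{"travel":[0,-0.005,0],"turn":[0,0,-0.04],"claw":60},{"travel":[0,-0.01,0],"turn":[0,0,-0.04],"claw":60},{"travel":[0,-0.015,0],"turn":[0,0,-0.036],"claw":60},{"travel":[0,-0.02,0],"turn":[0,0,0],"claw":60},{"travel":[0,-0.02,0],"turn":[0,0,0],"claw":60},{"travel":[0,-0.02,0],"turn":[0,0,0],"claw":60},{"travel":[0,-0.02,0],"turn":[0,0,0],"claw":60},{"travel":[0,-0.02,0],"turn":[0,0,0],"claw":60}]' 8
python3 -m jog '[{"travel":[0,-0.02,0],"turn":[0,0,0],"claw":60},{"travel":[0,-0.02,0],"turn":[0,0,0],"claw":60},{"travel":[0,-0.02,0],"turn":[0,0,0],"claw":60},{"travel":[0,-0.01,0],"turn":[0,0,0],"claw":60},{"travel":[0,-0.0025,0],"turn":[0,0,0],"claw":60}]'
python3 - <<'E'
from h import *
save('top','t3.png',(200,120,370,250),4)
E
```

```text
time_s: 6.5
tool_pos: [0.6678, 0.0538, 0.1022]
orientation: [[1.0, 0.009, 0.0], [0.009, -1.0, -0.0], [0.0, 0.0, -1.0]]
force: [0.0, -3.6, 3.9]
finger_gap: 0.0475
time_s: 7.12
tool_pos: [0.6671, 0.1262, 0.1022]
orientation: [[1.0, 0.009, 0.0], [0.009, -1.0, -0.0], [0.0, 0.0, -1.0]]
force: [0.1, -4.7, 5.6]
finger_gap: 0.0476
```

View pics/t3.png

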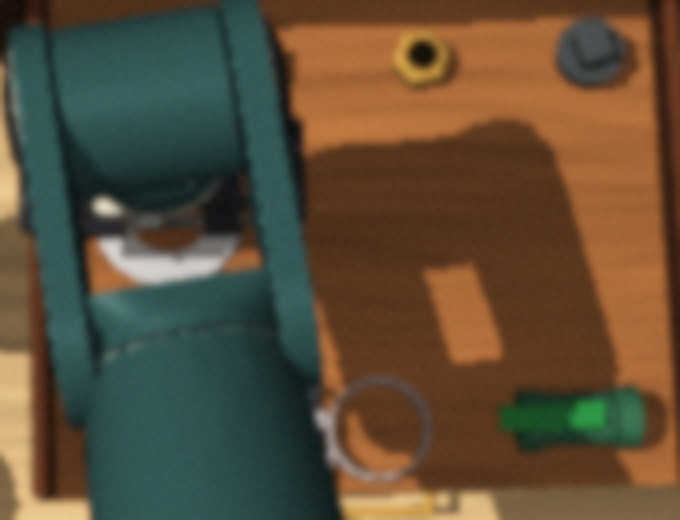

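The ring followed to the left; its front half shows at crop (170,255). Now I'll pull it toward the front through the gap.

```bash
python3 -m jog '[{"travel":[-0.01,0,0],"turn":[0,0,0],"claw":60},{"travel":[-0.02,0,0],"turn":[0,0,0],"claw":60},{"travel":[-0.024,0,0],"turn":[0,0,0],"claw":60},{"travel":[-0.025,0,0],"turn":[0,0,0],"claw":60},{"travel":[-0.025,0,0],"turn":[0,0,0],"claw":60},{"travel":[-0.025,0,0],"turn":[0,0,0],"claw":60},{"travel":[-0.02,0,0],"turn":[0,0,0],"claw":60},{"travel":[-0.004,0,0],"turn":[0,0,0],"claw":60}]' 8
python3 - <<'E'
from h import *
save('scene','s4.png',(140,120,300,240),4)
E
```

```text
time_s: 8.18
tool_pos: [0.5135, 0.1242, 0.1023]
orientation: [[1.0, 0.009, 0.001], [0.009, -1.0, 0.001], [0.001, -0.001, -1.0]]
force: [2.6, -0.2, 2.2]
finger_gap: 0.0472
```

View pics/s4.png

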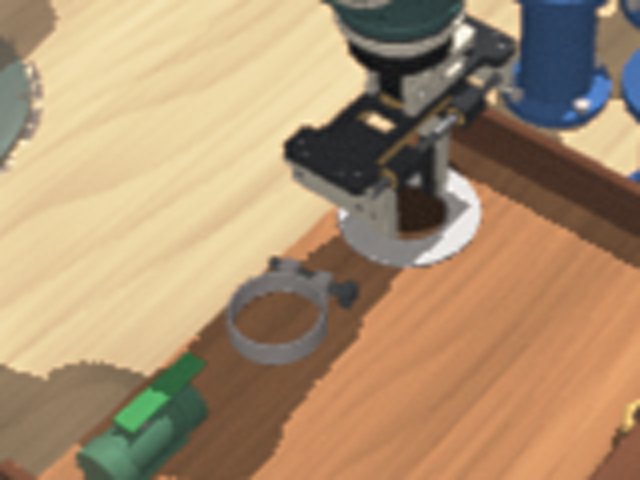

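The ring is in the gap and cleared the clamp. I'll release it, rise, and measure from the wrist camera.

```bash
python3 -m jog '[{"travel":[0,0,0],"turn":[0,0,0],"claw":30},{"travel":[0,0,0],"turn":[0,0,0],"claw":30},{"travel":[0,0,0],"turn":[0,0,0],"claw":30},{"travel":[0,0,-0.03],"turn":[0,0,0],"claw":30},{"travel":[0,0,-0.055],"turn":[0,0,0],"claw":60},{"travel":[-0.04,0,-0.045],"turn":[0,0,0],"claw":60},{"travel":[-0.04,0,-0.03],"turn":[0,0,0],"claw":60},{"travel":[0,0,0],"turn":[0,0,0],"claw":60}]' 8
python3 - <<'E'
from ringfit import *
s=bot.read_state();c=bot.get_calibration('wrist')
save('wrist','w2.png')
print(s['tool_pos'])
print('pred',proj('wrist',[.5135,.124,.104],c),'edge pred',[proj('wrist',[.458,y,.1],c) for y in(.05,.2)])
r=ring('pics/w2.png',c,(100,20,420,300),fp=[.5135,.124,0.01]);print(r)
for n,z in {'spacer_ring':.102,'spacer_tab':.102,'drawer_edge':.1,'clamp_mid':.11}.items():
    for d in bot.tip_of(n,'wrist')[:2]: print(n,np.round(d['position'],1),round(d['confidence'],2),ray('wrist',d['position'],z,c))
E
```

```text
time_s: 9.22
tool_pos: [0.4336, 0.123, 0.2651]
orientation: [[1.0, 0.009, 0.005], [0.009, -1.0, 0.001], [0.005, -0.001, -1.0]]
force: [-0.0, -0.1, 0.1]
finger_gap: 0.0555
[0.4336 0.123  0.2651]
pred [np.float64(108.10510518053904), np.float64(257.2685639847866)] edge pred [[np.float64(157.73711839111377), np.float64(319.3639302738733)], [np.float64(156.4274488593125), np.float64(192.5052239472364)]]
(array([ 0.5139,  0.1238, -0.0097]), np.float64(696.4452514648438), np.float32(7371.0))
spacer_tab [179.6 253.2] 0.95 [0.4311 0.1281 0.102 ]
drawer_edge [152.7 373.1] 0.85 [ 0.4646 -0.0128  0.1   ]
```

View pics/w2.png

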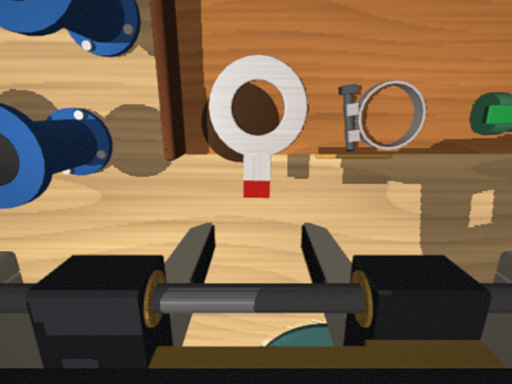

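The view shows the spacer straight in the gap with its ring at (107,258). The tab is out past the edge (row ~154) with its red end at (189,257). Its tab midpoint is about 28 mm outside and the ring centre about 52 mm inside, so I can grip it.

```bash
python3 -m jog '[{"travel":[0.003,-0.0015,0.03],"turn":[0,0,0.015],"claw":60},{"travel":[0,0,0.05],"turn":[0,0,0],"claw":60},{"travel":[0,0,0.05],"turn":[0,0,0],"claw":60},{"travel":[0,0,0.04],"turn":[0,0,0],"claw":60},{"travel":[0,0,0.012],"turn":[0,0,0],"claw":60},{"travel":[0,0,0],"turn":[0,0,0],"claw":60}]' 8
python3 -m jog '[{"travel":[0,0,0],"turn":[0,0,0],"claw":45},{"travel":[0,0,0],"turn":[0,0,0],"claw":36},{"travel":[0,0,0],"turn":[0,0,0],"claw":20},{"travel":[0,0,0],"turn":[0,0,0],"claw":20},{"travel":[0,0,0],"turn":[0,0,0],"claw":20},{"travel":[0,0,0],"turn":[0,0,0],"claw":20}]' 55
```

```text
time_s: 10.22
tool_pos: [0.4373, 0.1243, 0.0801]
orientation: [[1.0, -0.006, -0.001], [-0.006, -1.0, -0.0], [-0.001, 0.0, -1.0]]
force: [-0.4, 0.2, -0.2]
finger_gap: 0.0558
time_s: 10.98
tool_pos: [0.4375, 0.1244, 0.0805]
orientation: [[1.0, -0.006, 0.001], [-0.006, -1.0, 0.0], [0.001, -0.0, -1.0]]
force: [1.4, 0.2, 5.0]
finger_gap: 0.0306
```

```bash
python3 -m jog '[{"travel":[0,0,-0.003],"turn":[0,0,0],"claw":20},{"travel":[0,0,-0.007],"turn":[0,0,0],"claw":20},{"travel":[0,0,-0.015],"turn":[0,0,0],"claw":20},{"travel":[0,0,-0.02],"turn":[0,0,0],"claw":20},{"travel":[0,0,-0.02],"turn":[0,0,0],"claw":20},{"travel":[0,0,-0.02],"turn":[0,0,0],"claw":20},{"travel":[0,0,-0.01],"turn":[0,0,0],"claw":20},{"travel":[0,0,0],"turn":[0,0,0],"claw":20}]' 60
python3 - <<'E'
from ringfit import *
s=bot.read_state();c=bot.get_calibration('wrist');print(s['tool_pos'],s['ft_torque'])
a=save('wrist','w3.png'); b=save('scene','s5.png')
x=cv2.imread('pics/w3.png');y=cv2.imread('pics/s5.png')
cv2.imwrite('pics/b.png',np.hstack([cv2.resize(x[0:300,100:400],(400,400)),cv2.resize(y[80:220,180:320],(400,400))]))
z=s['tool_pos'][2]+.0188+.0047
print(z,proj('wrist',[.5139,.1238,z],c),ring('pics/w3.png',c,(60,0,450,290),z=z,fp=[.5139,.1238,-.01]))
E
```

```text
time_s: 11.98
tool_pos: [0.4375, 0.1244, 0.1758]
orientation: [[1.0, -0.006, 0.001], [-0.006, -1.0, 0.0], [0.001, -0.0, -1.0]]
force: [-0.3, 0.2, -1.7]
finger_gap: 0.0305
[0.4375 0.1244 0.1758] [-0.0665  0.1055  0.0088]
0.19928806402769095 [np.float64(112.71375361385755), np.float64(257.21708448617255)] (array([ 0.5134,  0.1241, -0.0013]), np.float64(5155.822265625), np.float32(30437.693))
```

View pics/b.png

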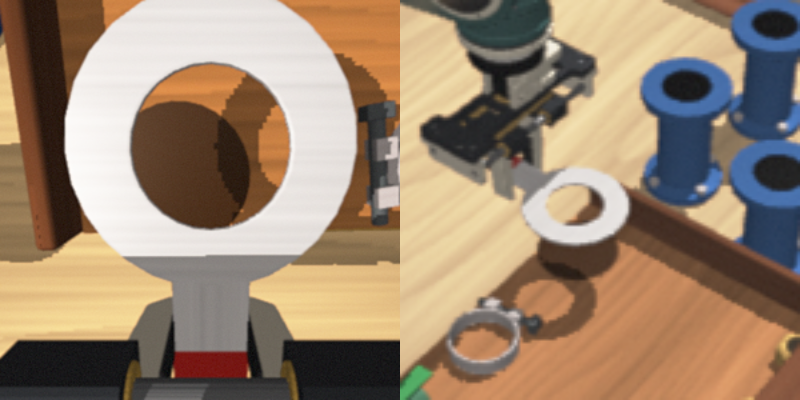

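The spacer is gripped, lifted and looks level: hole centre about (110,257) in the wrist picture. I'll carry it to beside the flange and measure the flange from close by.

```bash
python3 -m jog '[{"travel":[0,-0.01,-0.015],"turn":[0,0,0],"claw":20},{"travel":[0,-0.025,-0.015],"turn":[0,0,0],"claw":20},{"travel":[0,-0.03,-0.01],"turn":[0,0,0],"claw":20},{"travel":[0,-0.03,0],"turn":[0,0,0],"claw":20},{"travel":[0,-0.03,0],"turn":[0,0,0],"claw":20},{"travel":[0,-0.015,0],"turn":[0,0,0],"claw":20},{"travel":[0,-0.01,0],"turn":[0,0,0],"claw":20},{"travel":[0,0,0],"turn":[0,0,0],"claw":20}]' 60
python3 - <<'E'
from ringfit import *
from scipy.optimize import least_squares
s=bot.read_state();c=bot.get_calibration('wrist');p=np.array(s['tool_pos']);print(p,s['finger_gap'],s['joints'])
save('wrist','w4.png');save('scene','s6.png')
for d in bot.tip_of('flange_top','scene')[:3]: print('scene',np.round(d['position']),d['confidence'],ray('scene',d['position'],.15))
x=cv2.imread('pics/w4.png');
print('flange pred px',proj('wrist',[.465,.3955,.15],c))
bot.get_image('wrist')
for d in bot.tip_of('flange_top','wrist')[:3]: print('wrist',np.round(d['position']),d['confidence'],ray('wrist',d['position'],.15,c))
hsv=cv2.cvtColor(x,cv2.COLOR_BGR2HSV)
# ring hole: largest dark-hole contour inside white mask
m=((hsv[...,1]<60)&(hsv[...,2]>90)).astype(np.uint8)
cs,h=cv2.findContours(m,cv2.RETR_CCOMP,cv2.CHAIN_APPROX_NONE)
for i,k in enumerate(cs):
    if h[0][i][3]>=0 and cv2.contourArea(k)>3000: print('hole',cv2.fitEllipse(k))
# blue top face contour
m=((hsv[...,0]>98)&(hsv[...,0]<125)&(hsv[...,1]>110)).astype(np.uint8)
cs,_=cv2.findContours(m,cv2.RETR_EXTERNAL,cv2.CHAIN_APPROX_NONE)
for k in cs:
    if cv2.contourArea(k)>1500: print('blue',cv2.boundingRect(k))
R=np.array(s['orientation'])
for t in(-.05,0,.05,.1):
    P=[]
    for a in np.linspace(0,6.28,40):
        q=np.array([.077+.03*np.cos(a),.03*np.sin(a)]) # from grasp
        w=p+[0,0,.0188+.0047]+np.array([q[0]*np.cos(t),q[1],-q[0]*np.sin(t)])
        P.append(proj('wrist',w,c)[::-1])
    print('tilt',t,cv2.fitEllipse(np.array(P,np.float32)))
E
```

```text
time_s: 13.08
tool_pos: [0.4382, 0.2745, 0.2152]
orientation: [[1.0, -0.006, -0.0], [-0.006, -1.0, -0.0], [-0.0, 0.0, -1.0]]
force: [0.1, -0.1, -1.0]
finger_gap: 0.0306
[0.4382 0.2745 0.2152] 0.030574918206997106 [ 0.5103 -0.2315  1.78   -0.0001  1.5934  2.0869]
scene [109. 281.] 0.87 [0.4653 0.3952 0.15  ]
scene [ 87. 312.] 0.84 [0.4809 0.5647 0.15  ]
scene [138. 315.] 0.7 [0.6328 0.3417 0.15  ]
flange pred px [np.float64(173.57015010703338), np.float64(112.50494920631283)]
wrist [176. 117.] 0.76 [0.4628 0.3917 0.15  ]
hole ((257.2891845703125, 109.25940704345703), (119.28446960449219, 124.41228485107422), 176.85704040527344)
blue (0, 99, 182, 136)
tilt -0.05 ((255.95736694335938, 106.91475677490234), (127.49287414550781, 132.65602111816406), 178.54159545898438)
tilt 0 ((256.0039367675781, 107.5660171508789), (123.96027374267578, 129.12741088867188), 178.7853240966797)
tilt 0.05 ((256.0499572753906, 108.5643081665039), (120.58763885498047, 125.41290283203125), 178.9573211669922)
tilt 0.1 ((256.0953674316406, 109.87499237060547), (117.37190246582031, 121.56372833251953), 179.0919647216797)
```

View pics/w4.png

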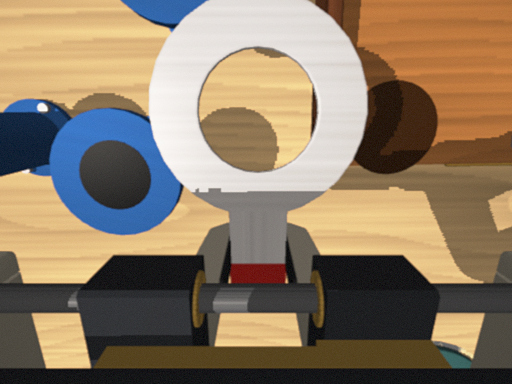

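The wrist view puts the target's bore at about (175,115), i.e. about (0.4645, 0.394), which agrees with the top and scene estimates within 3 mm. The ring may sag by about 0.05 rad. I'll move over the flange and down to about 20 mm above it, then check.

```bash
python3 -m jog '[{"travel":[-0.01,-0.015,0],"turn":[0,0,0],"claw":20},{"travel":[-0.011,-0.025,0],"turn":[0,0,0],"claw":20},{"travel":[-0.01,-0.03,0],"turn":[0,0,0],"claw":20},{"travel":[-0.01,-0.03,0.01],"turn":[0,0,0],"claw":20},{"travel":[-0.01,-0.02,0.02],"turn":[0,0,0],"claw":20},{"travel":[0,0,0.02],"turn":[0,0,0],"claw":20},{"travel":[0,0,0.015],"turn":[0,0,0],"claw":20},{"travel":[0,0,0],"turn":[0,0,0],"claw":20}]' 60
python3 - <<'E'
from ringfit import *
s=bot.read_state();c=bot.get_calibration('wrist');print(s['tool_pos'])
save('wrist','w5.png');save('scene','s7.png')
x=cv2.imread('pics/w5.png');y=cv2.imread('pics/s7.png')
cv2.imwrite('pics/d.png',np.hstack([cv2.resize(x[0:300,110:410],(400,400)),cv2.resize(y[60:160,220:320],(400,400),interpolation=cv2.INTER_CUBIC)]))
E
```

```text
time_s: 14.32
tool_pos: [0.3878, 0.3938, 0.149]
orientation: [[1.0, -0.007, -0.001], [-0.007, -1.0, -0.001], [-0.001, 0.001, -1.0]]
force: [0.7, -0.3, -0.7]
finger_gap: 0.0305
[0.3878 0.3938 0.149 ]
```

View pics/d.png

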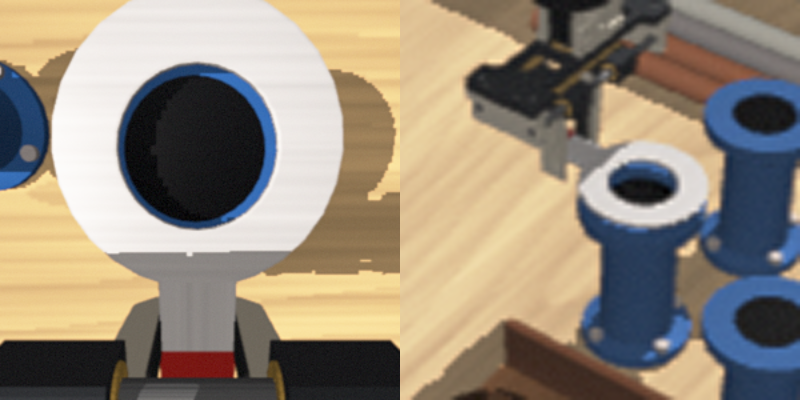

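The bore shows through the hole nearly concentric: bore centre about (195,150) in the crop, hole centre about (196,146).

Run:
```python
from ringfit import *
c=bot.get_calibration('wrist')
x=cv2.imread('pics/w5.png');hsv=cv2.cvtColor(x,cv2.COLOR_BGR2HSV)
def big(m,holes=False):
    cs,h=cv2.findContours(m.astype(np.uint8),cv2.RETR_CCOMP,cv2.CHAIN_APPROX_NONE)
    return [cv2.fitEllipse(cv2.convexHull(k)) for i,k in enumerate(cs) if (h[0][i][3]>=0)==holes and cv2.contourArea(k)>4000]
roi=np.zeros(x.shape[:2],bool);roi[40:185,190:330]=1
b=big(roi&(hsv[...,2]<60));h=big((hsv[...,1]<60)&(hsv[...,2]>90),True)
print(b,h)
for e in b: print('bore',ray('wrist',e[0][::-1],.15,c))
for e in h: 
  for z in(.166,.172): print('hole',ray('wrist',e[0][::-1],z,c))
```

```text
[((255.1111297607422, 111.06307220458984), (104.53453063964844, 109.29183959960938), 178.288818359375)] [((257.5730895996094, 109.25898742675781), (120.10824584960938, 124.76164245605469), 176.56808471679688)]
bore [0.4654 0.3949 0.15  ]
hole [0.4664 0.3935 0.166 ]
hole [0.4664 0.3935 0.172 ]
```

```bash
python3 -m jog '[{"travel":[-0.001,-0.0014,0.004],"turn":[0,0,0],"claw":20},{"travel":[0,0,0.004],"turn":[0,0,0],"claw":20},{"travel":[0,0,0.002],"turn":[0,0,0],"claw":20},{"travel":[0,0,0],"turn":[0,0,0],"claw":20}]' 60
python3 -m jog '[{"travel":[0,0,0.002],"turn":[0,0,0],"claw":20},{"travel":[0,0,0],"turn":[0,0,0],"claw":20}]' 60
python3 -m jog '[{"travel":[0,0,0.002],"turn":[0,0,0],"claw":20},{"travel":[0,0,0],"turn":[0,0,0],"claw":20}]' 60
```

```text
time_s: 14.92
tool_pos: [0.3869, 0.396, 0.14]
orientation: [[1.0, -0.006, -0.0], [-0.006, -1.0, -0.0], [-0.0, 0.0, -1.0]]
force: [-0.1, -0.3, -1.9]
finger_gap: 0.0306
time_s: 15.18
tool_pos: [0.3869, 0.396, 0.138]
orientation: [[1.0, -0.006, -0.0], [-0.006, -1.0, -0.0], [-0.0, 0.0, -1.0]]
force: [0.0, 0.6, -2.6]
finger_gap: 0.0309
time_s: 15.42
tool_pos: [0.3869, 0.396, 0.136]
orientation: [[1.0, -0.006, -0.0], [-0.006, -1.0, -0.0], [-0.0, 0.0, -1.0]]
force: [-0.1, 0.0, -2.0]
finger_gap: 0.0304
```

```bash
python3 -m jog '[{"travel":[0,0,0.002],"turn":[0,0,0],"claw":20},{"travel":[0,0,0],"turn":[0,0,0],"claw":20}]' 60
python3 -m jog '[{"travel":[0,0,0.002],"turn":[0,0,0],"claw":20},{"travel":[0,0,0],"turn":[0,0,0],"claw":20}]' 60
python3 -m jog '[{"travel":[0,0,0.0015],"turn":[0,0,0],"claw":20},{"travel":[0,0,0],"turn":[0,0,0],"claw":20}]' 60
```

```text
time_s: 15.68
tool_pos: [0.3869, 0.396, 0.134]
orientation: [[1.0, -0.006, -0.0], [-0.006, -1.0, -0.0], [-0.0, 0.0, -1.0]]
force: [0.1, -0.7, -0.6]
finger_gap: 0.0304
time_s: 15.92
tool_pos: [0.3869, 0.396, 0.132]
orientation: [[1.0, -0.006, -0.0], [-0.006, -1.0, -0.0], [-0.0, 0.0, -1.0]]
force: [0.7, -0.5, -1.2]
finger_gap: 0.0306
time_s: 16.18
tool_pos: [0.387, 0.3961, 0.1309]
orientation: [[1.0, -0.006, 0.0], [-0.006, -1.0, 0.0], [0.0, -0.0, -1.0]]
force: [-0.6, -0.2, 3.1]
finger_gap: 0.0308
```

Contact came at the expected height (+3 N upward). I'll release and rise.

```bash
python3 -m jog '[{"travel":[0,0,0.0005],"turn":[0,0,0],"claw":20},{"travel":[0,0,0],"turn":[0,0,0],"claw":20},{"travel":[0,0,0],"turn":[0,0,0],"claw":38},{"travel":[0,0,0],"turn":[0,0,0],"claw":50},{"travel":[0,0,0],"turn":[0,0,0],"claw":62},{"travel":[0,0,0],"turn":[0,0,0],"claw":62},{"travel":[0,0,0],"turn":[0,0,0],"claw":62}]' 10
python3 -m jog '[{"travel":[0,0,-0.01],"turn":[0,0,0],"claw":62},{"travel":[0,0,-0.03],"turn":[0,0,0],"claw":62},{"travel":[0,0,-0.04],"turn":[0,0,0],"claw":62},{"travel":[0,0,-0.04],"turn":[0,0,0],"claw":62},{"travel":[0,0,0],"turn":[0,0,0],"claw":62},{"travel":[0,0,0],"turn":[0,0,0],"claw":62},{"travel":[0,0,0],"turn":[0,0,0],"claw":62}]'
python3 - <<'E'
from ringfit import *
c=bot.get_calibration('wrist');s=bot.read_state();print(s['time_s'],s['tool_pos'],s['force'])
save('wrist','w6.png');save('scene','s8.png')
x=cv2.imread('pics/w6.png');hsv=cv2.cvtColor(x,cv2.COLOR_BGR2HSV);y=cv2.imread('pics/s8.png')
def big(m,holes=False):
    cs,h=cv2.findContours(m.astype(np.uint8),cv2.RETR_CCOMP,cv2.CHAIN_APPROX_NONE)
    return [cv2.fitEllipse(cv2.convexHull(k)) for i,k in enumerate(cs) if (h[0][i][3]>=0)==holes and cv2.contourArea(k)>1500]
for e in big((hsv[...,1]<60)&(hsv[...,2]>90),True): print('hole',e,ray('wrist',e[0][::-1],.154,c))
cv2.imwrite('pics/e.png',np.hstack([cv2.resize(x[0:260,120:380],(400,400)),cv2.resize(y[60:260,130:330],(400,400),interpolation=cv2.INTER_CUBIC)]))
E
```

```text
time_s: 17.05
tool_pos: [0.3869, 0.396, 0.1301]
orientation: [[1.0, -0.006, -0.0], [-0.006, -1.0, -0.0], [-0.0, 0.0, -1.0]]
force: [-0.4, 0.3, 0.4]
finger_gap: 0.0576
time_s: 17.92
tool_pos: [0.3867, 0.3958, 0.2491]
orientation: [[1.0, -0.006, -0.001], [-0.006, -1.0, -0.001], [-0.001, 0.001, -1.0]]
force: [-0.5, 0.7, 0.5]
finger_gap: 0.0576
17.925 [0.3867 0.3958 0.2491] [-0.5262  0.6672  0.5231]
hole ((256.5394287109375, 109.52680206298828), (67.23812103271484, 70.36386108398438), 0.5217738747596741) [0.4643 0.3959 0.154 ]
```

View pics/e.png

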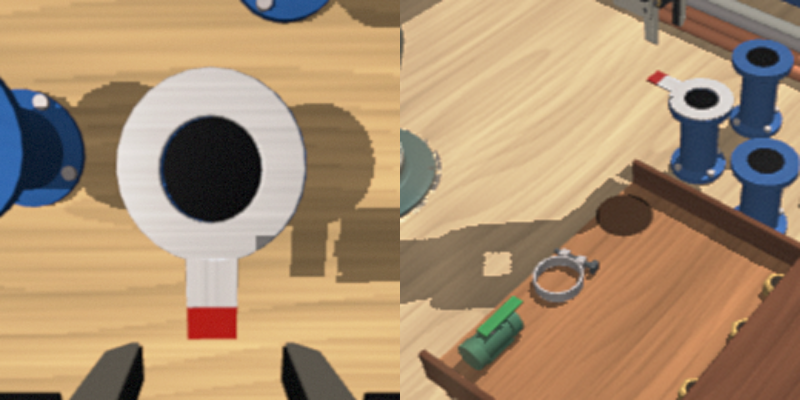

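The spacer lies flat on the right flange, concentric to about 1.5 mm. The fingers are clear and the clamp, valve and nuts are in place, so I'm handing in.

```bash
python3 -c "
from workcell import bot
print(bot.sign_off())"
```

```text
the job is handed in; nothing more can be done
None
```

The spacer now lies flat on the blue flange nearest the robot, released, and I handed the job in at about 18 s of the 67 s allowed. No verdict was reported.

I spread the fingers inside the ring and slid the spacer left, squared it up, then pulled it forward through the free left gap. The middle of its tab ended about 28 mm past the edge. I then gripped the tab, lifted the spacer, and lowered it onto the flange until it touched at the expected height (about 3 N) before letting go.

**Last checks:**
- **Position:** the ring's hole measured (0.4643, 0.3959) and the flange's bore (0.4654, 0.3949), about 1.5 mm apart against the 12 mm limit. The bore shows concentric in the hole, and the spacer looks flat.
- **Robot:** the fingers are clear of everything.
- **Other fittings:** in the last picture the valve and clamp, and the nuts in view, look unmoved. I compared them by eye only, and the plug was not in that crop.

**Disagreements along the way:**
- The cameras put the drawer edge anywhere from x = 0.45 to 0.465 m. The close wrist view gave about 0.462.
- The wrist picture suggested the spacer sagged by about 0.05 rad while carried. Contact came at the height for a level spacer, so any sag was small.

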